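# Hold a stool leg at its marked splay

### The arm

A 6-joint arm with a two-finger parallel gripper is mounted at the origin on the work surface. World frame = base frame: x ahead of the robot, y to its left, z up, the work surface at z = 0. Lengths are in m, angles in rad, forces in N, time in s.
With the tool pointing down it reaches from about 0.35 to 0.875 m from the base axis. Payload 4.2 kg.
Tool frame: the origin (TCP) lies at the centre of the arm's flange, where the gripper is bolted on; the fingertips stand 182 mm ahead of it and the grasp point (between the pads) lies ctrl.tcp_to_grasp ahead of it (ctrl.tcp_to_grasp is the distance from the TCP to the grasp point, in m); z points along the fingers, y is the direction in which the jaws open and shut (so a half turn about z gives the same grasp; the last joint's range is limited). The gripper opens to 87 mm and grips with 3 to 60 N. Pads are 19 mm wide; open, the fingers measure 117 mm over their backs; the gripper's body (75 mm by 190 mm) begins 51 mm behind the grasp point.
Start: joints at [1.592, 0.385, 0.008, 0, -1.194, -0.259], TCP at [0.147, 0.607, 0.405] pointing down, gripper open.
Joint ranges: [-3.14, 3.14], [-1.21, 2.06], [-1.07, 1.41], [-3.16, 2.05], [-2.99, -0.16], [-3.1, 3.1]. Speed limits (rad/s): [2.79, 2.79, 3.14, 3.14, 3.14, 3.14].

### API

Orientations are given as a 3x3 rotation matrix whose columns are the frame's x, y, z axes.
In Python, from bench import ctrl gives the robot as it stands. Calls block until the motion is done:
- ctrl.goto(position, orientation): joint-space move of the TCP to a pose.
- ctrl.servo_line(position, max_speed=0.15, ori=None, force_limit=None): straight line of the TCP; ori=None keeps the orientation; max_speed is the mean speed in m/s. With force_limit (N) it stops when the force on the tool has changed by that much, and returns True; else False.
- ctrl.goto_joints(angles): joint-space move.
- ctrl.move_gripper(opening, effort=None): finger opening in m; effort is the grip in N (None keeps the last); returns when the fingers have stopped.
- ctrl.sleep(seconds).
- ctrl.inverse_kinematics(position, orientation): joint angles nearest the present ones, or None.
- ctrl.observe(): the state.
- ctrl.camera(name): name is "scene" or "top" or "wrist"; returns (picture, depth): 420x560x3 uint8, blue, green, red; 420x560 float32, m along the optical axis (not along the pixel's ray), 0 where there is no reading.
- ctrl.camera_model(name): a dict with "fx", "fy", "cx", "cy" (pixels), "dist_coeffs" ([k1, k2, p1, p2, k3] as OpenCV has them; the pictures are not rectified), "xyz" and "attitude" of the camera in the world; the wrist camera has in their place "hand_eye" (4x4, takes a point from camera to tool coordinates, whose origin is the TCP and whose axes are the flange's). Camera axes: x right, y up, looking along -z (the intrinsics and any distortion apply to the point x, -y, -z); pixel columns grow to the right and rows downward; lengths in m; the calibration is good to about 2 mm. A picture is of the moment at which its call begins: read the wrist's pose just before it. camera_model takes no time and is no camera call.
A pose or a line that the arm cannot do raises ctrl.PlanningError and nothing moves.
- ctrl.job_done(): hands the job in, once; it reports no verdict.
The state is a dict: "clock": time; "joints": joint angles; "dq": joint speeds; "effort": joint torques, N m; "tool_pos": TCP position; "tool_rot": TCP orientation; "contact_force": force on the tool from outside, world axes, zero at the start; "torque": the same for the moment, N m; "width": finger opening in m.
Only numpy, scipy, OpenCV 4.12 (cv2) and the standard library are available. Lean on these libraries where they do the work, as an engineer would, in place of code of your own. Each camera call takes 0.05 s, during which the arm holds its last target.

### The job

Check the splay of a stool leg in the hinged jig: while the jig's board lies flat, stand the loose round leg (the slim dowel, not the fat stub or the square stick) fully home in the bore of the block on the board and let go of it. Then take the board by the tongue at its free end, swing it up until it is in line with the steel pointer at its side, and finish while still holding it there, steady, against gravity. Leave the pointer as it is set and the other things on the bench where they are.

Things in the scene. Friction and masses are not known exactly. Their poses are not given: they have to be found in the camera images.
- leg_mid (a point): centre (half-way up) of the loose stool leg: a plain round wooden dowel, diameter 24 mm, 96 mm tall, about 40 g, standing upright on the bench; z along its length. The three upright wooden parts (leg, stub, stick) stand at least 85 mm apart, centre to centre, and swap places from run to run.
- bore_mouth (a point): centre of the mouth of the bore, on the top face of the wooden block (70 x 70 x 32 mm) that is fixed on the hinged board and moves with it. The bore is 26 mm wide, 26 mm deep with a flat floor, with a 2 mm chamfer; mouth 80 mm above the bench and bore upright while the board lies flat. z points out of the bore, square to the board. With the leg fully home its centre is 22 mm above the mouth.
- flap_handle (a point): point to pinch on the tongue of the hinged plywood board: the tongue is 24 mm wide (along the hinge), 16 mm thick, 75 mm long, and sticks out level from the middle of the board's free edge; this point is in the middle of its width and thickness, 45 mm out from that edge and 30 mm from the tongue's end, 280 mm from the hinge line, 39 mm above the bench when flat, with nothing beneath it. x points from here to the hinge, y along the hinge, z square to the board.
- flap_hinge (a point): middle of the board's hinge line, 39 mm above the bench, at mid-thickness of the board (18 mm thick, 160 mm wide, free edge 235 mm from the hinge). The hinge is at the end far from the robot and the tongue points towards the robot. The jig is fixed to the bench; where it stands and its yaw (up to 0.3 rad) change from run to run.
- flap (a joint): angle of the hinged board, rad: 0 lying flat on its base, grows as the tongue end swings up (to 1.35). About 0.5 kg, nearly frictionless: it falls shut when let go; some 2 to 3 N at the tongue lift it.
- pointer (a joint): angle of the steel pointer, rad, about the same hinge line and in the same sense: 0 is flat; the board is at the mark when flap equals it. Between 0.35 and 0.75; stiff, stays where it was set.
- pointer_tip (a point): middle of the small disc (14 mm) at the end of the steel pointer, a thin bar (8 mm high, 4 mm thick) that runs from the hinge line along the -y side of the board, 91 mm from the board's middle, in front of a plywood quadrant with ticks. The disc lies 153 mm from the hinge line; x points along the bar to the hinge.
- stub: bystander: fat round wooden stub, 42 mm wide, 66 mm tall, standing; origin at its underside
- stick: bystander: square wooden stick, 26 x 26 mm, 98 mm tall, standing; origin at its underside
- glue: bystander: white glue bottle, 60 mm wide, 150 mm tall; origin at its underside
- plane: bystander: small hand plane, 150 x 50 mm, about 50 mm tall; origin at its underside
- mallet: bystander: wooden mallet lying on its side, about 280 x 110 x 70 mm; origin under its handle
Things that resemble listed ones, but are neither listed nor needed, are in the scene too. What is shaped like the part that bears leg_mid but turquoise is not meant.

How it is judged:
On the way:
1. the leg stands fully home in the bore while the board lies flat, and has been let go (distance between leg_mid and bore_mouth below 0.027 m and z of leg_mid in the frame of bore_mouth above 0.015 m and angle between the z axis of leg_mid and the z axis of bore_mouth, either way round below 0.13 rad and value of joint flap below 0.08 rad and contact force between the fingers and leg below 0.2 N), for 0.2 s.
At the end, for the whole second after the job is handed in: The board is within 0.06 rad (3.4 degrees) of the pointer and still, held by the fingers (more than 1 N between them; no other loose thing has been moved to prop it), with the leg still fully home in its bore (within 5 mm of seated, within 0.13 rad of square to the board) (angle between the x axis of flap_handle and the x axis of pointer_tip, either way round below 0.06 rad and value of joint flap above 0.25 rad and velocity of joint flap between -0.06 and 0.06 rad/s and contact force between the fingers and flap above 1 N and distance between leg_mid and bore_mouth below 0.027 m and z of leg_mid in the frame of bore_mouth above 0.015 m and angle between the z axis of leg_mid and the z axis of bore_mouth, either way round below 0.13 rad); the arm keeps its last pose, push and grip.
It fails at once if the pointer is pushed more than 6 mm off its setting (distance of pointer_tip from where it was at the start of the episode above 0.006 m).
It fails at once if a bystander is moved more than 30 mm (distance of any of stub, stick, glue, plane, mallet from where it was at the start of the episode above 0.03 m).
It also fails if it takes over 61 s, if anything falls off the work surface, if the arm or the gripper's body presses on something with over 40 N, if the wrist force passes 120 N, or if a joint passes its speed limit or range.

## Working session

There is one attempt and no reset: what is moved stays moved. The work goes in short steps, each a Python script; the robot and the scene stay as the last script left them, time stands still between calls to the robot, and variables do not carry over. Pictures are saved under pics/ and viewed, and the job is handed in when it is done.

```bash
ls; mkdir -p pics; python3 - <<'E'
from bench import ctrl
import cv2,numpy as np
s=ctrl.observe();print(s['clock'],s['tool_pos'],s['width'],ctrl.tcp_to_grasp)
for n in ['scene','top','wrist']:
    p,d=ctrl.camera(n);cv2.imwrite(f'pics/{n}0.png',p);np.save(f'pics/{n}0.npy',d);np.save(f'pics/{n}0i.npy',p);print(n,ctrl.camera_model(n))
E
```

```text
pics
0.0 [0.1471328  0.60720868 0.4036441 ] 0.08702240004881807 0.1635
scene {'fx': 399.02781523559344, 'fy': 399.02781523559344, 'cx': 284.0359698256418, 'cy': 208.29492004055928, 'dist_coeffs': array([-0.09675154,  0.        ,  0.        ,  0.        ,  0.        ]), 'xyz': array([ 1.09976834, -0.37659196,  0.93693996]), 'attitude': array([[ 0.5601628 , -0.67275006,  0.48334769],
       [ 0.82838032,  0.45627384, -0.32496189],
       [-0.00192078,  0.58242728,  0.81288054]])}
top {'fx': 437.3658306382059, 'fy': 437.3658306382059, 'cx': 278.78245255669896, 'cy': 207.67450684562507, 'dist_coeffs': array([-0.12231377,  0.        ,  0.        ,  0.        ,  0.        ]), 'xyz': array([ 0.43642724, -0.01881553,  1.22321088]), 'attitude': array([[ 0.02398156,  0.99247688, -0.12006051],
       [-0.99969279,  0.02305529, -0.00909832],
       [-0.00626184,  0.12024182,  0.99272488]])}
wrist {'fx': 293.94426592993966, 'fy': 293.94426592993966, 'cx': 275.64175291208846, 'cy': 207.7087223042441, 'dist_coeffs': array([-0.05641418,  0.        ,  0.        ,  0.        ,  0.        ]), 'hand_eye': array([[ 5.44470030e-04,  9.71112357e-01,  2.38622073e-01,
         6.47437384e-02],
       [ 9.99999837e-01, -4.88280601e-04, -2.94585556e-04,
        -2.00196845e-04],
       [-1.69561144e-04,  2.38622194e-01, -9.71112465e-01,
         2.02699374e-02],
       [ 0.00000000e+00,  0.00000000e+00,  0.00000000e+00,
         1.00000000e+00]])}
```

View pics/top0.png

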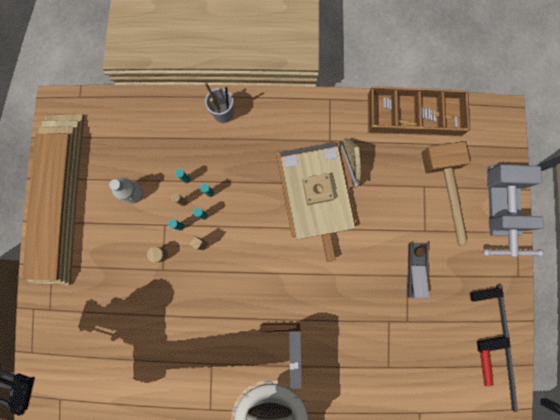

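View pics/scene0.png

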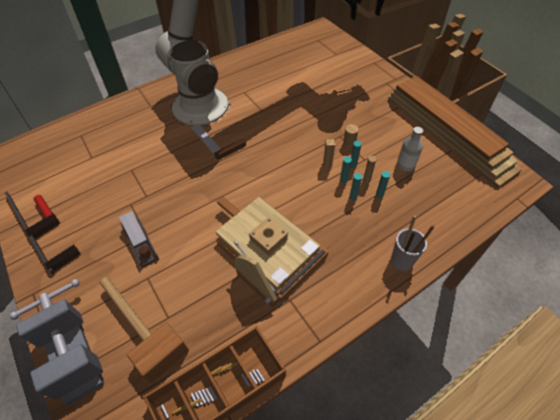

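View pics/wrist0.png

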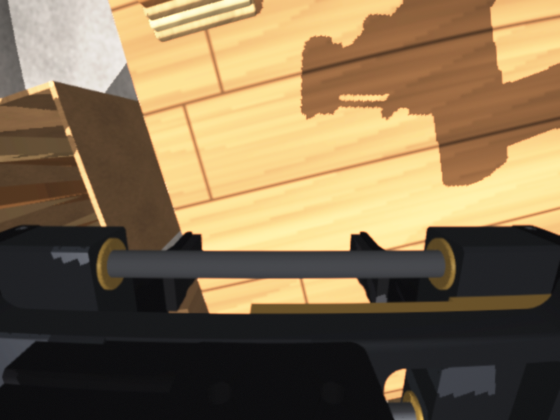

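```bash
python3 - <<'E'
import cv2,numpy as np
t=cv2.imread('pics/top0.png');s=cv2.imread('pics/scene0.png')
a=cv2.resize(t[160:270,140:220],None,fx=5,fy=5,interpolation=cv2.INTER_CUBIC)
b=cv2.resize(s[115:210,315:400],None,fx=4.5,fy=5.5,interpolation=cv2.INTER_CUBIC)
h=min(len(a),len(b));cv2.imwrite('pics/crop1.png',np.hstack([a[:h],b[:h]]))
a=cv2.resize(t[130:270,270:370],None,fx=4,fy=4,interpolation=cv2.INTER_CUBIC)
b=cv2.resize(s[185:310,205:335],None,fx=3,fy=4.48,interpolation=cv2.INTER_CUBIC)
h=min(len(a),len(b));cv2.imwrite('pics/crop2.png',np.hstack([a[:h],b[:h]]))
E
```

```text
(no output)
```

View pics/crop1.png

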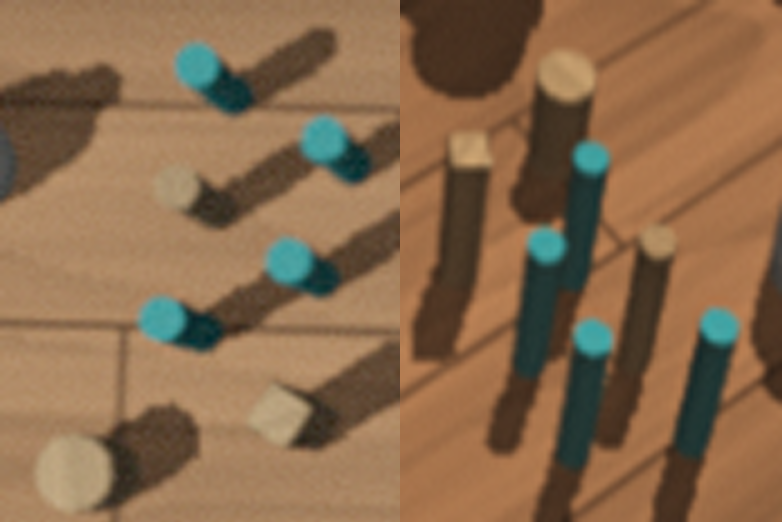

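View pics/crop2.png

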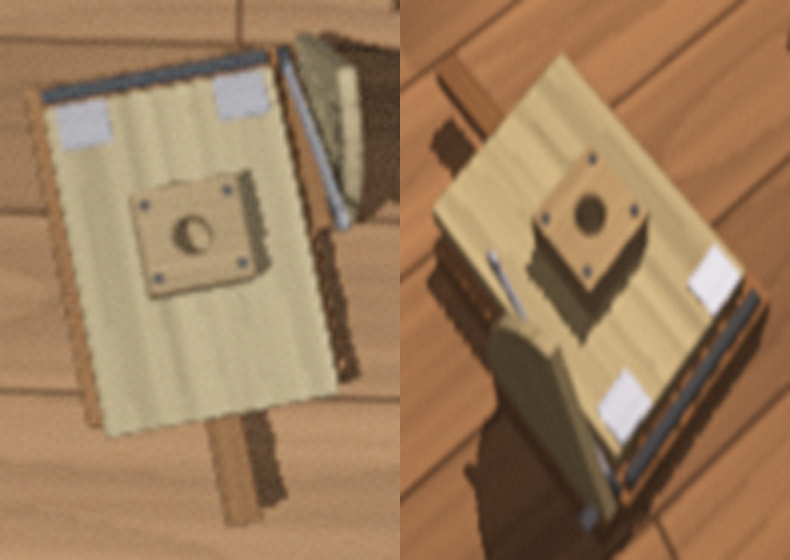

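The leg candidates in the top view are (176,197), slim and round; (196,243), square; and (155,255), fat and round. The other four slim dowels are turquoise. The leg is the bare-wood slim round one at (176,197), which shows in the scene view at about (372,159). The enlarged crop confirms this. Next I measure everything.

```bash
cat > h.py <<'E'
import cv2,numpy as np
from bench import ctrl
def ray(n,px,T=None):
    m=ctrl.camera_model(n);K=np.array([[m['fx'],0,m['cx']],[0,m['fy'],m['cy']],[0,0,1]])
    u=cv2.undistortPoints(np.array([[px]],float),K,np.array(m['dist_coeffs']))[0,0]
    d=np.array([u[0],-u[1],-1.])
    if n!='wrist': return m['xyz'],m['attitude']@d
    H=m['hand_eye'];p,R=T
    return p+R@H[:3,3],R@(H[:3,:3]@d)
def onz(n,px,z,T=None):
    o,d=ray(n,px,T);return o+d*(z-o[2])/d[2]
def tri(rs):
    A=0;b=0
    for o,d in rs:
        d=d/np.linalg.norm(d);P=np.eye(3)-np.outer(d,d);A=A+P;b=b+P@o
    x=np.linalg.solve(A,b)
    return x,[np.linalg.norm(np.cross(x-o,d/np.linalg.norm(d))) for o,d in rs]
def cents(p,lo,hi,roi,amin=10):
    x0,y0,x1,y1=roi;h=cv2.cvtColor(p,cv2.COLOR_BGR2HSV)[y0:y1,x0:x1]
    m=cv2.inRange(h,lo,hi);n,l,s,c=cv2.connectedComponentsWithStats(m)
    return [(c[i][0]+x0,c[i][1]+y0,s[i][4],s[i][2],s[i][3]) for i in range(1,n) if s[i][4]>=amin]
E
python3 - <<'E'
from h import *
np.set_printoptions(precision=4,suppress=True)
t=cv2.imread('pics/top0.png');s=cv2.imread('pics/scene0.png')
ht=cv2.cvtColor(t,cv2.COLOR_BGR2HSV);hs=cv2.cvtColor(s,cv2.COLOR_BGR2HSV)
for q in [(176,197),(178,198),(172,190),(196,243),(320,188),(295,165),(310,225),(288,160),(356,184),(318,178),(330,250),(329,245)]: print('t',q,ht[q[1],q[0]])
for q in [(372,159),(366,165),(369,157),(381,155),(235,242),(268,233),(255,215),(268,220)]: print('s',q,hs[q[1],q[0]])
E
```

```text
t (176, 197) [ 19  91 168]
t (178, 198) [ 17  86 164]
t (172, 190) [ 16 115 171]
t (196, 243) [ 19  87 176]
t (320, 188) [ 18  84 180]
t (295, 165) [ 17  13 175]
t (310, 225) [ 20  68 192]
t (288, 160) [150   3 178]
t (356, 184) [162   7 171]
t (318, 178) [ 19  84 177]
t (330, 250) [ 15 127 148]
t (329, 245) [ 14 125 149]
s (372, 159) [ 16 115 178]
s (366, 165) [ 13 137 104]
s (369, 157) [ 16 117 174]
s (381, 155) [ 13 139 167]
s (235, 242) [155  10 148]
s (268, 233) [ 15 117  76]
s (255, 215) [ 18  95 195]
s (268, 220) [ 15  69 114]
```

```bash
python3 - <<'E'
from h import *
np.set_printoptions(precision=4,suppress=True)
t=cv2.imread('pics/top0.png');s=cv2.imread('pics/scene0.png')
print('leg t',cents(t,(14,60,140),(25,103,255),(165,185,192,210),5))
print('leg s',cents(s,(12,60,150),(25,132,255),(360,150,382,170),5))
for q in [(190,175),(207,190),(200,213),(175,224)]:pass
print('turq',c:=cents(t,(80,90,120),(100,255,255),(160,160,230,240),15))
for k in c: print(onz('top',k[:2],.096))
# block bore dark in both views
print('bore t',cents(t,(0,0,0),(180,255,140),(311,180,327,197),4))
print('bore s',cents(s,(0,0,0),(180,255,100),(261,226,277,241),4))
print('screws t',cents(t,(0,0,0),(180,60,150),(300,172,336,206),2))
print('disc t',cents(t,(100,0,140),(180,40,255),(348,178,362,190),4))
print('disc s',cents(s,(100,0,120),(180,40,255),(228,238,242,250),4))
x0,y0=300,230
print('board t',[ (np.round(cv2.boxPoints(cv2.minAreaRect(cc)),1).tolist()) for cc in cv2.findContours(cv2.inRange(cv2.cvtColor(t,cv2.COLOR_BGR2HSV)[130:270,270:370],(15,40,145),(25,80,255)),0,2)[0] if cv2.contourArea(cc)>300])
E
```

```text
leg t [(np.float64(174.43421052631578), np.float64(196.5263157894737), np.int32(76), np.int32(10), np.int32(10))]
leg s [(np.float64(372.1111111111111), np.float64(158.0), np.int32(36), np.int32(9), np.int32(5))]
turq [(np.float64(179.2), np.float64(172.76), np.int32(50), np.int32(8), np.int32(9)), (np.float64(204.38888888888889), np.float64(187.61111111111111), np.int32(54), np.int32(8), np.int32(8)), (np.float64(197.4), np.float64(211.8181818181818), np.int32(55), np.int32(8), np.int32(9)), (np.float64(172.10714285714286), np.float64(223.44642857142856), np.int32(56), np.int32(9), np.int32(8))]
[0.6596 0.257  0.096 ]
[0.6212 0.1879 0.096 ]
[0.5569 0.2034 0.096 ]
[0.5249 0.2687 0.096 ]
bore t [(np.float64(316.04347826086956), np.float64(188.52173913043478), np.int32(46), np.int32(9), np.int32(10))]
bore s [(np.float64(268.03508771929825), np.float64(232.43859649122808), np.int32(57), np.int32(9), np.int32(8))]
screws t [(np.float64(326.25), np.float64(177.0), np.int32(4), np.int32(2), np.int32(3)), (np.float64(305.5), np.float64(180.5), np.int32(4), np.int32(2), np.int32(2)), (np.float64(330.5), np.float64(195.5), np.int32(4), np.int32(2), np.int32(2)), (np.float64(309.5), np.float64(199.5), np.int32(4), np.int32(2), np.int32(2))]
disc t [(np.float64(355.5), np.float64(184.5), np.int32(6), np.int32(2), np.int32(4))]
disc s []
board t [[[10.5, 27.299999237060547], [68.30000305175781, 16.100000381469727], [84.0999984741211, 97.80000305175781], [26.399999618530273, 109.0]]]
```

```bash
python3 - <<'E'
from h import *
np.set_printoptions(precision=4,suppress=True)
print('leg',onz('top',(174.43,196.53),.096),onz('scene',(372.1,158.2),.096),tri([ray('top',(174.43,196.53)),ray('scene',(372.1,158.2))]))
b=(317.9,188.1)
print('bore',onz('top',b,.08),onz('scene',(268,232.4),.08),tri([ray('top',b),ray('scene',(268,232.4))]))
P=[onz('top',(270+a,130+c),.048) for a,c in [[10.5,27.3],[68.3,16.1],[84.1,97.8],[26.4,109.]]]
print(np.array(P)); far=(P[0]+P[1])/2; near=(P[2]+P[3])/2
hx=far-near; print(np.linalg.norm(hx),np.linalg.norm(P[0]-P[1]),'yaw',np.arctan2(hx[1],hx[0]))
yaw=np.arctan2(hx[1],hx[0]);X=np.array([np.cos(yaw),np.sin(yaw),0]);Y=np.array([-X[1],X[0],0])
hd=near-X*.045;hd[2]=.039;hg=near+X*.235;hg[2]=.039
print('handle',hd,'hinge',hg)
B=tri([ray('top',b),ray('scene',(268,232.4))])[0]
print('bore in board',(B-hg)@X,(B-hg)@Y)
for n,q in [('top',(355.7,184.8)),('scene',(235,242))]:
    o,d=ray(n,q);k=((hg-Y*.091-o)@Y)/(d@Y);p=o+k*d;r=p-hg
    print(n,p,'dist',np.hypot(r@X,r[2]),'ang',np.arctan2(r[2],-r@X))
print(tri([ray('top',(355.7,184.8)),ray('scene',(235,242))]))
# depth heights of quadrant
d=np.load('pics/top0.npy')
zs=[]
for v in range(135,200):
  for u in range(335,365):
    if d[v,u]>0:
      o,dd=ray('top',(u,v)); zs.append((o+dd*d[v,u])[2])
print('max z quadrant',np.sort(zs)[-5:])
E
```

```text
leg [0.5959 0.2663 0.096 ] [0.5951 0.2675 0.096 ] (array([0.5958, 0.2662, 0.0974]), [np.float64(0.0002777625951555373), np.float64(0.0002777625951556431)])
bore [ 0.6293 -0.1107  0.08  ] [ 0.6297 -0.1097  0.08  ] (array([ 0.6295, -0.1102,  0.0802]), [np.float64(0.0005010196923981647), np.float64(0.0005010196923981402)])
[[ 0.7181 -0.0094  0.048 ]
 [ 0.7538 -0.1684  0.048 ]
 [ 0.5286 -0.2126  0.048 ]
 [ 0.495  -0.0574  0.048 ]]
0.22888936334640894 0.16296068089308788 yaw 0.20263140329107288
handle [ 0.4677 -0.144   0.039 ] hinge [ 0.742  -0.0877  0.039 ]
bore in board -0.11466971839112043 0.0005520490632105766
top [ 0.6321 -0.2032  0.128 ] dist 0.1582933500868527 ang 0.5974662626830556
scene [ 0.6331 -0.203   0.125 ] dist 0.15570615809317206 ang 0.584926402197975
(array([ 0.6328, -0.2033,  0.1249]), [np.float64(0.00043268023033013903), np.float64(0.000432680230330137)])
max z quadrant [0.1593 0.1594 0.1598 0.1601 0.1613]
```

```bash
python3 - <<'E'
import cv2,numpy as np
s=cv2.imread('pics/scene0.png')
cv2.imwrite('pics/crop3.png',cv2.resize(s[215:310,205:305],None,fx=6,fy=6,interpolation=cv2.INTER_CUBIC))
E
```

```text
(no output)
```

View pics/crop3.png

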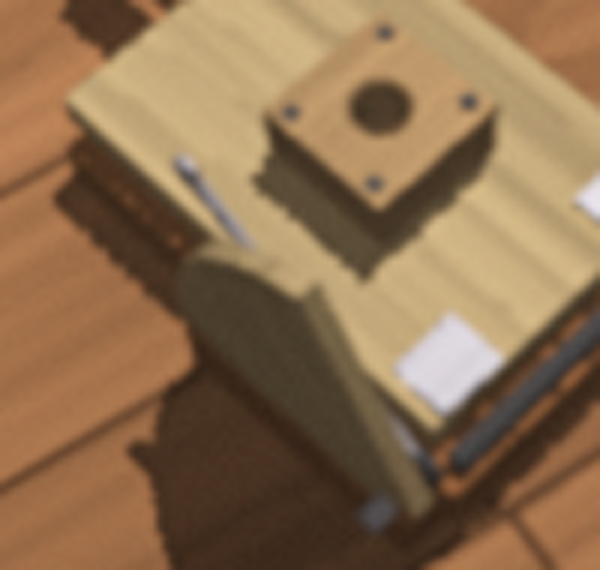

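The leg triangulates to z=0.097 (expected 0.096) and the bore to z=0.080, with the bore centred on the board axis. The pointer is at about 0.59 rad. Next I plan and check IK.

```bash
cat >> h.py <<'E'
np.set_printoptions(precision=4,suppress=True)
YAW=.2026;X=np.array([np.cos(YAW),np.sin(YAW),0]);Y=np.array([-X[1],X[0],0])
LEG=np.array([.5957,.2665,0]);BORE=np.array([.6295,-.1102,.08])
HINGE=BORE+X*.1147; HINGE[2]=.039; HANDLE=HINGE-X*.28
G=ctrl.tcp_to_grasp
def down(a,flip=1):  # jaw (tool y) at angle a
    y=flip*np.array([np.cos(a),np.sin(a),0]);z=np.array([0,0,-1.]);return np.column_stack([np.cross(y,z),y,z])
def tilt(th,flip=1): # jaws along hinge; tool z tilted forward by th
    y=flip*Y;z=np.sin(th)*X-np.array([0,0,np.cos(th)]);return np.column_stack([np.cross(y,z),y,z])
def tcp(g,R): return np.asarray(g)-G*R[:,2]
def hp(f): return HINGE+.28*(-X*np.cos(f)+np.array([0,0,1])*np.sin(f))
E
python3 - <<'E'
from h import *
print(HINGE,HANDLE)
for fl in (1,-1):
    print(fl)
    for n,g,R in [('pick',LEG+[0,0,.075],down(.49,fl)),('ins',BORE+[0,0,.05],down(YAW,fl)),('h0.6',HANDLE,tilt(.6,fl)),('h0.4',HANDLE,tilt(.4,fl)),('up0',hp(.6),tilt(0,fl)),('up-.2',hp(.6),tilt(-.2,fl))]:
        try: q=ctrl.inverse_kinematics(tcp(g,R),R)
        except Exception as e: q=e
        print(n,q)
E
```

```text
[ 0.7419 -0.0871  0.039 ] [ 0.4676 -0.1435  0.039 ]
1
pick [ 0.6681  0.5792 -0.1174  0.     -0.8742  2.9635]
ins [ 0.0794  0.5002 -0.1009  0.     -0.9697 -3.0184]
h0.6 [-0.311   0.3426 -0.5411 -1.0942 -0.3175 -0.0621]
h0.4 [-0.0628  0.3417 -0.6328 -0.4596 -0.2324 -0.8766]
up0 [ 0.0511  0.2661 -0.2847  0.     -1.02   -1.4193]
up-.2 [ 0.0663  0.3559 -0.1786  0.0286 -1.2345 -1.4467]
-1
pick [ 0.6681  0.5792 -0.1174  0.     -0.8742 -0.1781]
ins [ 0.0794  0.5002 -0.1009  0.     -0.9697  0.1232]
h0.6 [-0.311   0.3426 -0.5411 -1.0942 -0.3175  3.0795]
h0.4 [-0.0628  0.3417 -0.6328 -0.4596 -0.2324  2.265 ]
up0 [ 0.0511  0.2661 -0.2847  0.     -1.02    1.7222]
up-.2 [ 0.0663  0.3559 -0.1786  0.0286 -1.2345  1.6949]
```

```bash
python3 - <<'E'
from h import *
for t in (0.1,.2,.3):
    R=tilt(t,1);print(t,ctrl.inverse_kinematics(tcp(HANDLE,R),R))
R=down(.49,-1)
ctrl.move_gripper(.046,20)
ctrl.goto(tcp(LEG+[0,0,.21],R),R)
s=ctrl.observe();p,d=ctrl.camera('wrist');cv2.imwrite('pics/w1.png',p)
print(s['clock'],s['tool_pos'],s['width'])
E
```

```text
0.1 [ 0.0238  0.3871 -0.6133 -0.039  -0.4723 -1.3582]
0.2 [ 0.0095  0.3653 -0.6488 -0.1078 -0.3622 -1.2806]
0.3 [-0.0135  0.3506 -0.66   -0.2364 -0.274  -1.1361]
3.1333 [0.5953 0.2675 0.3737] 0.04608425426400903
```

View pics/w1.png

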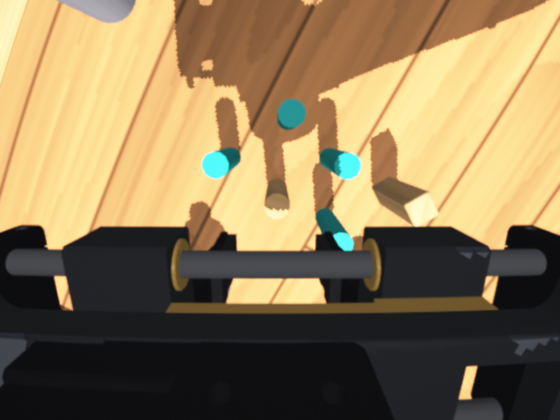

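The wrist view shows the bare leg at about (277,203), midway between the fingers, with the turquoise dowels clear on either side. I'll descend and grip.

```bash
python3 - <<'E'
from h import *
s=ctrl.observe();T=(s['tool_pos'],s['tool_rot'])
print(onz('wrist',(277,203),.096,T))
R=down(.49,-1)
print(ctrl.servo_line(tcp(LEG+[0,0,.076],R),.1,force_limit=8))
ctrl.move_gripper(.0,20)
s=ctrl.observe();print(s['clock'],s['tool_pos'],s['width'],s['contact_force'])
ctrl.servo_line(tcp(LEG+[0,0,.23],R),.15)
s=ctrl.observe();print(s['clock'],s['tool_pos'],s['width'],s['contact_force'])
p,d=ctrl.camera('wrist');cv2.imwrite('pics/w2.png',p)
p,d=ctrl.camera('top');cv2.imwrite('pics/top2.png',p)
p,d=ctrl.camera('scene');cv2.imwrite('pics/scene2.png',p)
E
```

```text
[0.5969 0.262  0.096 ]
False
5.2083 [0.5957 0.2665 0.2397] 0.023560546948211733 [ 0.8362 -0.6043  1.0319]
6.3833 [0.5955 0.2664 0.3922] 0.02358149083912891 [-0.8834  0.069   0.1473]
```

View pics/w2.png

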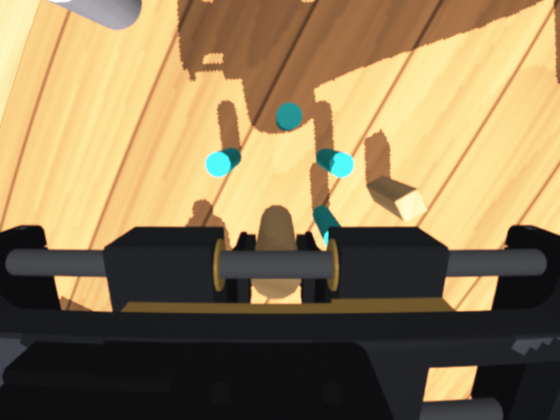

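View pics/scene2.png

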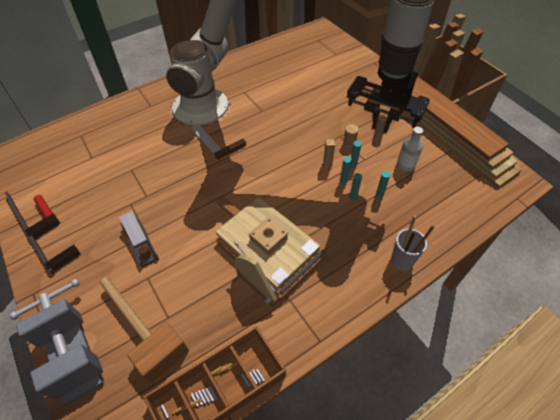

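The leg is held: width is 23.6 mm against 24 mm nominal, and it hangs straight in the wrist view at (277,250). Next I move above the bore and check its position.

```bash
python3 - <<'E'
from h import *
R=down(YAW,-1)
ctrl.goto(tcp(BORE+[0,0,.115],R),R)
s=ctrl.observe();print(s['clock'],s['tool_pos'],s['width'])
for n in('wrist','top','scene'):
    p,d=ctrl.camera(n);cv2.imwrite(f'pics/{n}3.png',p)
s3=cv2.imread('pics/scene3.png')[130:300,190:350];w=cv2.imread('pics/wrist3.png')[100:400,120:430]
cv2.imwrite('pics/c3.png',np.hstack([cv2.resize(s3,(480,510),interpolation=2),cv2.resize(w,(320,510))]))
E
```

```text
7.95 [ 0.6298 -0.1092  0.3587] 0.023700076393726392
```

View pics/c3.png

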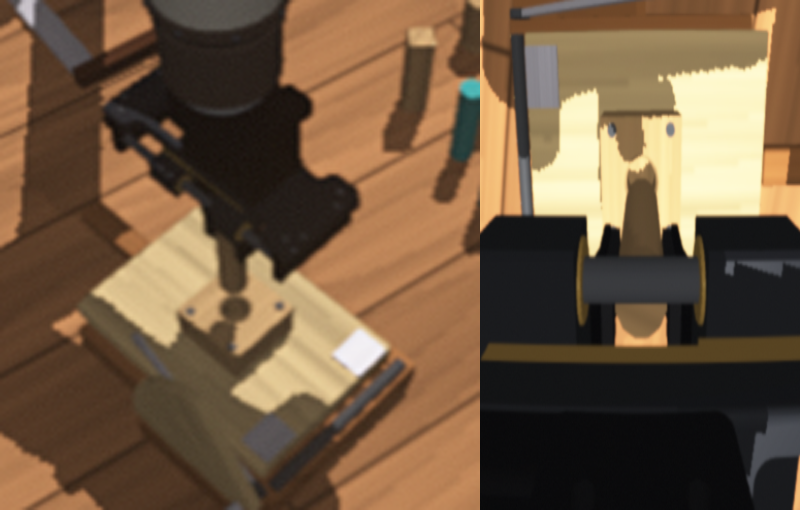

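```bash
python3 - <<'E'
from h import *
R=down(YAW,-1)
ctrl.servo_line(tcp(BORE+[0,0,.085],R),.1)
s=ctrl.observe();print(s['clock'],s['tool_pos'],s['contact_force'])
r=ctrl.servo_line(tcp(BORE+[0,0,.046],R),.03,force_limit=6)
s=ctrl.observe();print(r,s['clock'],s['tool_pos'],s['tool_pos'][2]-G-.08,s['contact_force'],s['torque'])
E
```

```text
8.55 [ 0.6297 -0.1099  0.3283] [0.5245 0.0984 0.7517]
True 9.6167 [ 0.6296 -0.1101  0.2936] 0.05009557707853733 [-0.8786 -0.2235  4.4733] [ 0.26    0.2041 -0.003 ]
```

Contact came at exactly 26 mm depth with no earlier resistance, so the leg is home. I'll release it and back off.

```bash
python3 - <<'E'
from h import *
R=down(YAW,-1)
ctrl.move_gripper(.05,20)
ctrl.servo_line(tcp(BORE+[0,0,.17],R),.15)
s=ctrl.observe();print(s['clock'],s['tool_pos'],s['contact_force'])
R=tilt(.2,1)
ctrl.goto(tcp(HANDLE+[0,0,.15]-.04*X,R),R)
s=ctrl.observe();print(s['clock'],s['tool_pos'],s['contact_force'],s['joints'])
for n in('wrist','top','scene'):
    p,d=ctrl.camera(n);cv2.imwrite(f'pics/{n}4.png',p)
s3=cv2.imread('pics/scene4.png')[160:310,190:340];w=cv2.imread('pics/top4.png')[130:280,270:380]
cv2.imwrite('pics/c4.png',np.hstack([cv2.resize(s3,(450,550),interpolation=2),cv2.resize(w,(350,550),interpolation=2)]))
E
```

```text
11.3417 [ 0.6292 -0.1101  0.4123] [-0.5016 -0.327  -1.0633]
12.6417 [ 0.3972 -0.158   0.3494] [ 0.5787 -0.5228  0.0069] [-0.0092  0.0655 -0.555  -0.0606 -0.7552 -1.3177]
```

View pics/c4.png

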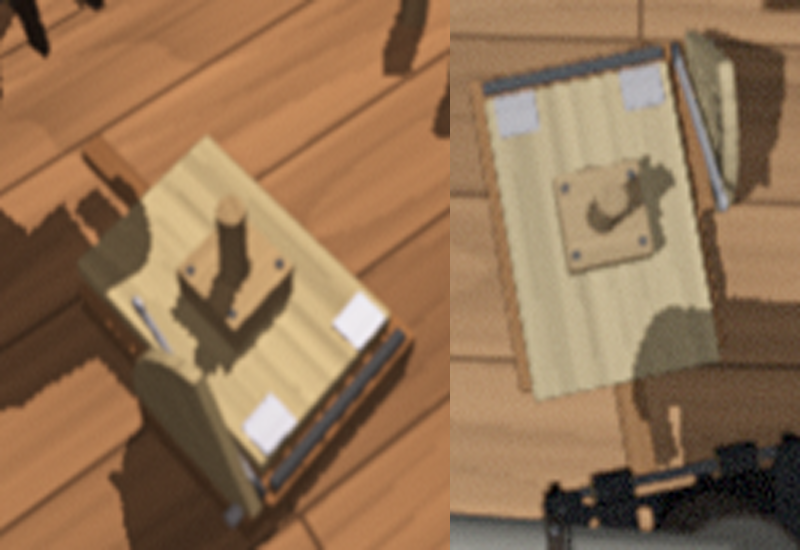

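View pics/wrist4.png

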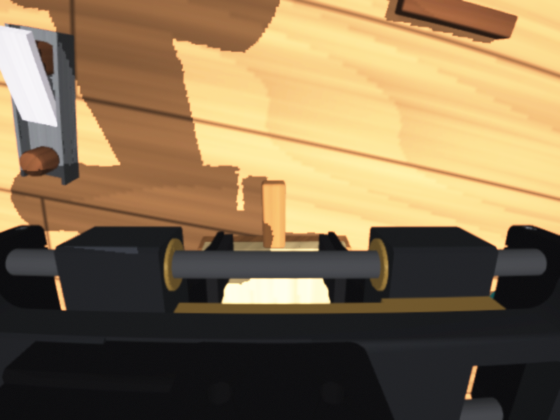

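The scene and top crops show the leg upright in the bore. In the wrist view the tongue runs from (274,182) to (275,247), centred between the fingers. I'll check the numbers, then take the tongue.

```bash
python3 - <<'E'
from h import *
print('legtop',onz('scene',(266.7,216.2),.15), 'bore',BORE)
s=ctrl.observe();T=(s['tool_pos'],s['tool_rot'])
e=onz('wrist',(274,182.5),.047,T);f=onz('wrist',(275,246),.047,T)
print('end',e,'edge',f,(HINGE-e)@X,(HINGE-f)@X,(e-HINGE)@Y,(f-HINGE)@Y)
t=cv2.imread('pics/top0.png')
q=np.array([onz('top',p,.047) for p in [(324,235),(335,259)]]);print('top tongue',q,[((HINGE-a)@X,(a-HINGE)@Y) for a in q])
c=cv2.resize(t[220:275,305:355],None,fx=10,fy=10,interpolation=2);cv2.imwrite('pics/c5.png',c)
E
```

```text
legtop [ 0.6278 -0.1094  0.15  ] bore [ 0.6295 -0.1102  0.08  ]
end [ 0.4375 -0.1511  0.047 ] edge [ 0.509  -0.1354  0.047 ] 0.3109968928307692 0.23778997843945435 -0.0014762501742944932 -0.00047731296807131286
top tongue [[ 0.5074 -0.1315  0.047 ]
 [ 0.4437 -0.1619  0.047 ]] [(np.float64(0.23855155465047298), np.float64(0.003702142158142116)), (np.float64(0.30708381678837776), np.float64(-0.013273674121645972))]
```

View pics/c5.png

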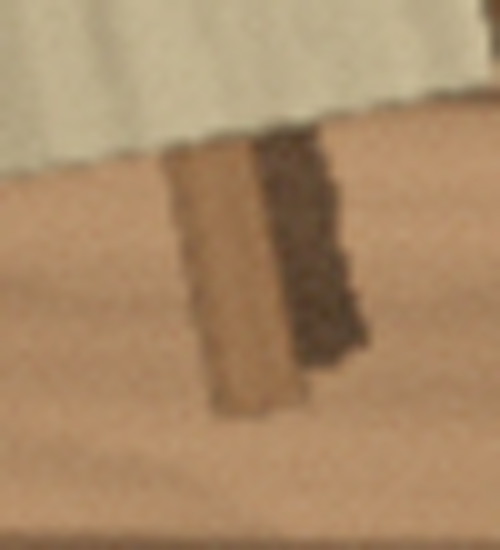

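```bash
python3 - <<'E'
from h import *
R=tilt(.2,1)
ctrl.servo_line(tcp(HANDLE+[0,0,.06]-.012*X,R),.12)
r=ctrl.servo_line(tcp(HANDLE,R),.06,force_limit=8)
s=ctrl.observe();print(r,s['clock'],s['tool_pos'],tcp(HANDLE,R),s['contact_force'])
ctrl.move_gripper(.0,40)
s=ctrl.observe();print(s['clock'],s['width'],s['contact_force'])
f=.06
R=tilt(.2-f,1);ctrl.servo_line(tcp(hp(f),R),.03,ori=R)
s=ctrl.observe();print(s['clock'],s['width'],s['contact_force'],s['torque'])
p,d=ctrl.camera('scene');cv2.imwrite('pics/s6.png',p)
cv2.imwrite('pics/c6.png',cv2.resize(p[160:310,190:340],(600,600),interpolation=2))
E
```

```text
False 14.8917 [ 0.4359 -0.15    0.1996] [ 0.4358 -0.15    0.1992] [0.9537 0.1857 0.2466]
15.475 0.02346722920388187 [  0.6655 -17.1563  -2.3711]
16.325 0.023890714653943202 [  1.773  -15.8461  -2.7031] [-4.458  -0.167  -0.5368]
```

View pics/c6.png

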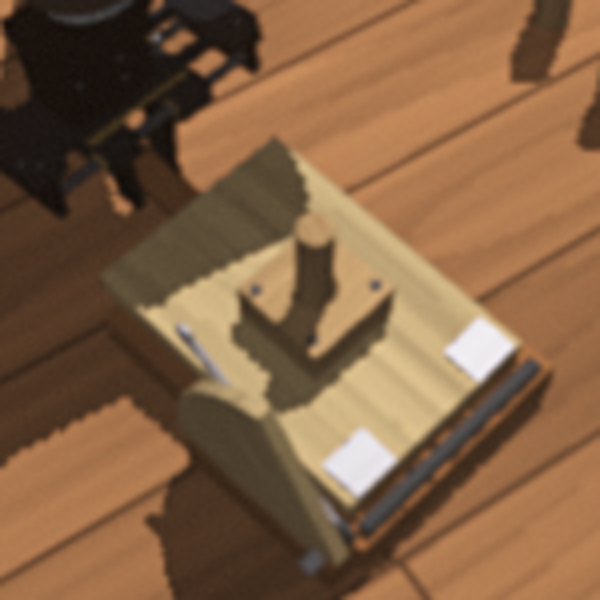

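The board is lifting. The 16 N side force means I gripped about 1 mm off-centre, so I'll relieve that and continue along the arc.

```bash
python3 - <<'E'
from h import *
off=-.0012*Y
def mv(f,v=.06):
    R=tilt(.2-f,1);ctrl.servo_line(tcp(hp(f)+off,R),v,ori=R)
mv(.06,.02);s=ctrl.observe();print(s['clock'],s['contact_force'],s['torque'])
for f in np.linspace(.12,.54,8):
    mv(f)
    s=ctrl.observe();print(round(f,2),round(s['clock'],2),s['width'],s['contact_force'])
ctrl.sleep(.3)
for n in('wrist','top','scene'):
    p,d=ctrl.camera(n);cv2.imwrite(f'pics/{n}7.png',p);np.save(f'pics/{n}7.npy',d)
p=cv2.imread('pics/scene7.png')
cv2.imwrite('pics/c7.png',cv2.resize(p[150:300,180:330],(600,600),interpolation=2))
E
```

```text
16.625 [ 1.0678 -9.3104 -2.2794] [-2.775  -0.0952 -0.2768]
0.12 17.12 0.02334401521470641 [ 0.699  -8.1839 -2.1017]
0.18 17.62 0.023284820449920123 [ 1.7022 -8.3646 -2.1032]
0.24 18.12 0.023631083714938887 [ 0.8732 -7.6881 -0.9803]
0.3 18.62 0.023618326941734803 [ 0.5788 -6.6511 -0.476 ]
0.36 19.12 0.02335783971615825 [ 1.031  -6.8042 -1.8005]
0.42 19.62 0.023604947227376286 [ 1.4201 -6.1633 -1.2391]
0.48 20.12 0.023550111015513672 [ 0.4782 -5.8606 -0.297 ]
0.54 20.62 0.023470428907899923 [ 1.281  -5.7582 -1.8049]
```

View pics/c7.png

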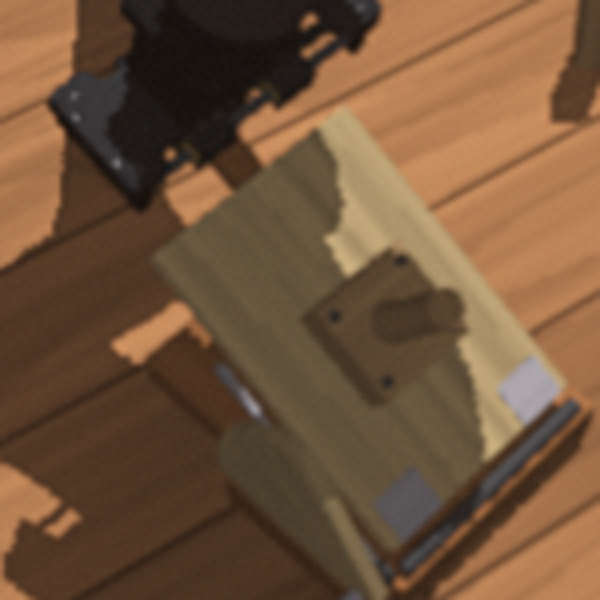

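View pics/top7.png

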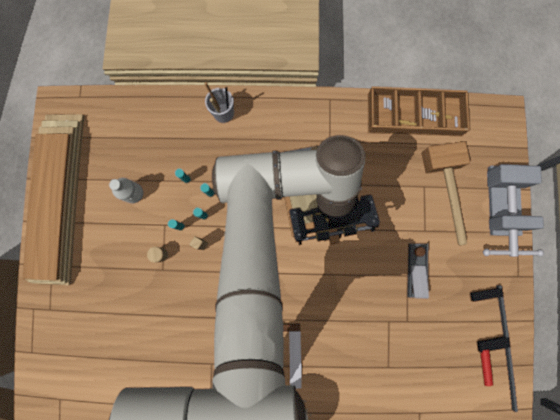

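```bash
cat > ang.py <<'E'
from h import *
def polar(q,yo,hoff,n='scene'):
    o,d=ray(n,q);k=((HINGE+Y*yo-o)@Y)/(d@Y);r=o+k*d-HINGE
    return np.hypot(r@X,r[2]),np.arctan2(r[2],-r@X)-hoff
def planefit(D,poly,n='scene'):
    m=np.zeros(D.shape,np.uint8);cv2.fillPoly(m,[np.array(poly,np.int32)],1)
    P=[]
    for v,u in zip(*np.nonzero(m)):
        if D[v,u]>0: o,d=ray(n,(u,v));P.append(o+d*D[v,u])
    P=np.array(P);c=np.median(P,0)
    for _ in range(3):
        w=np.linalg.svd(P-P.mean(0))[2][2] if len(P)<3000 else np.linalg.eigh(np.cov(P.T))[1][:,0]
        r=np.abs((P-P.mean(0))@w);P=P[r<max(.004,2*r.std())] if True else P
    w=w*np.sign(w[2]);return np.arctan2(w@X,w[2]),w@Y,len(P),r.std()
E
python3 - <<'E'
from ang import *
print('corner -Y',polar((218,214.5),-.08,.0383),'corner +Y',polar((266.3,177),.08,.0383),'expect r',np.hypot(.235,.009))
print('ptr',polar((235.7,242.3),-.091,0),polar((355.7,184.8),-.091,0,'top'))
print('bar near quadr',polar((180+262/4,150+410/4),-.091,0))
D=np.load('pics/scene7.npy')
c=lambda a:[(180+x/4,150+y/4) for x,y in a]
print('plane',planefit(D,c([(190,260),(320,155),(345,250),(290,320),(250,340)])))
print('base check flat',planefit(np.load('pics/scene0.npy'),[(222,238),(258,206),(268,212),(235,238)]))
E
```

```text
corner -Y (np.float64(0.23159652278113277), np.float64(0.4996110017325457)) corner +Y (np.float64(0.2322907342652483), np.float64(0.5110183582050175)) expect r 0.23517227727774376
ptr (np.float64(0.15422452746248191), np.float64(0.591863348545381)) (np.float64(0.16030934697319346), np.float64(0.6110966301882521))
bar near quadr (np.float64(0.12299459577707735), np.float64(0.6934235473035918))
plane (np.float64(0.5372049341777267), np.float64(0.004438525624316309), 975, np.float64(0.0008800398526256236))
base check flat (np.float64(-0.024149200274659086), np.float64(0.0029248882321649687), 469, np.float64(0.0009092372617840987))
```

```bash
python3 - <<'E'
from ang import *
p0=cv2.imread('pics/scene0.png');p7=cv2.imread('pics/scene7.png')
a=p0[180:250,205:275];b=p7[165:235,205:275]
c=np.hstack([cv2.resize(z,(400,400),interpolation=2) for z in (a,b)]);cv2.imwrite('pics/c8.png',c)
print('flat',polar((216.7,231.2),-.08,.0383),polar((258.3,196.6),.08,.0383))
E
```

```text
flat (np.float64(0.226811271174462), np.float64(0.02343493202759872)) (np.float64(0.23687750306191974), np.float64(-0.022686607826527042))
```

View pics/c8.png

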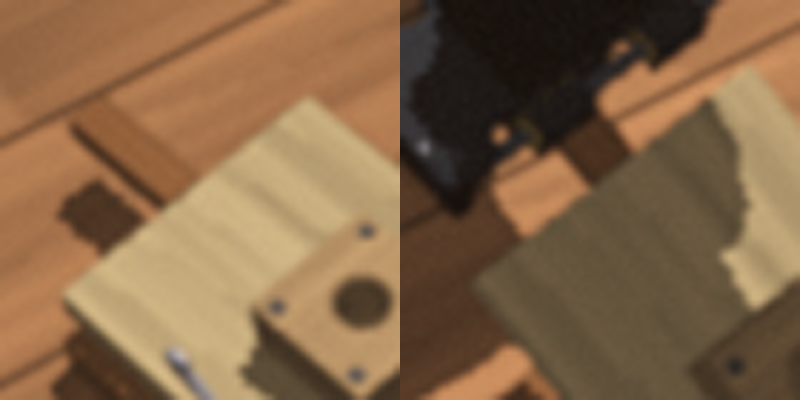

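```bash
cat > fit.py <<'E'
from h import *
from scipy.optimize import least_squares
def proj(n,P):
    m=ctrl.camera_model(n);K=np.array([[m['fx'],0,m['cx']],[0,m['fy'],m['cy']],[0,0,1]])
    c=m['attitude'].T@(P-m['xyz']);c=c*[1,-1,-1]
    return cv2.projectPoints(c.reshape(1,1,3),np.zeros(3),np.zeros(3),K,m['dist_coeffs'])[0][0,0]
# (cam, px, along, lateral, height, state) state 0 flat,1 raised,2 pointer
OBS=[('scene',(216.4,231.3),.235,-.08,.009,0),('scene',(258.9,197.),.235,.08,.009,0),
('top',(354.1,227.8),.235,-.08,.009,0),('top',(296.4,239.),.235,.08,.009,0),
('scene',(217.6,214.),.235,-.08,.009,1),('scene',(265.9,177.3),.235,.08,.009,1),
('scene',(235.7,242.3),.153,-.091,0,2),('top',(355.7,184.8),.153,-.091,0,2),
('top',(330.7,260.5),.310,0,.008,0)]
def model(p,o):
    x,y,yaw,f,pt=p[:5];X=np.array([np.cos(yaw),np.sin(yaw),0]);Y=np.array([-X[1],X[0],0]);Z=np.array([0,0,1.])
    a=[0,f,pt][o[5]];P=np.array([x,y,.039])+o[3]*Y+o[2]*(-X*np.cos(a)+Z*np.sin(a))+o[4]*(Z*np.cos(a)+X*np.sin(a))
    # small per-camera pixel bias (calibration)
    return proj(o[0],P)+(p[5:7] if o[0]=='scene' else p[7:9])
def fit(obs):
    g=lambda p:np.concatenate([np.concatenate([model(p,o)-o[1] for o in obs])/.6,p[5:]/1.])
    r=least_squares(g,[*HINGE[:2],YAW,.54,.59,0,0,0,0]);cov=np.linalg.inv(r.jac.T@r.jac)
    return r.x,np.sqrt(np.diag(cov)),np.array([model(r.x,o)-o[1] for o in obs])
E
python3 - <<'E'
from fit import *
x,s,res=fit(OBS);print(x,'\n',s,'\n',res)
E
```

```text
[ 0.7423 -0.087   0.2018  0.4923  0.56    0.4976  0.4672  0.4724  0.006 ] 
 [0.0021 0.0023 0.0063 0.0159 0.0171 0.7387 0.6796 0.7283 0.7595] 
 [[-0.8671 -0.5021]
 [ 0.4448 -0.6451]
 [ 0.4186  0.1644]
 [-0.1348 -0.4239]
 [-0.0094 -0.0076]
 [-0.151  -0.1684]
 [ 0.4035  1.155 ]
 [-0.44   -0.059 ]
 [-0.0139  0.3164]]
```

```bash
python3 - <<'E'
from ang import *
off=-.002*Y
for f in (.57,.605):
    R=tilt(.2-f,1);ctrl.servo_line(tcp(hp(f)+off,R),.04,ori=R)
ctrl.sleep(.4)
s=ctrl.observe();print(s['clock'],s['width'],s['contact_force'])
for n in('wrist','scene'):
    p,d=ctrl.camera(n);cv2.imwrite(f'pics/{n}9.png',p);np.save(f'pics/{n}9.npy',d)
p=cv2.imread('pics/scene9.png')
cv2.imwrite('pics/c9.png',cv2.resize(p[165:305,195:335],(784,784),interpolation=2)[:600])
E
```

```text
22.35 0.02363294649502809 [-0.5836 -5.0856 -0.1171]
```

View pics/c9.png

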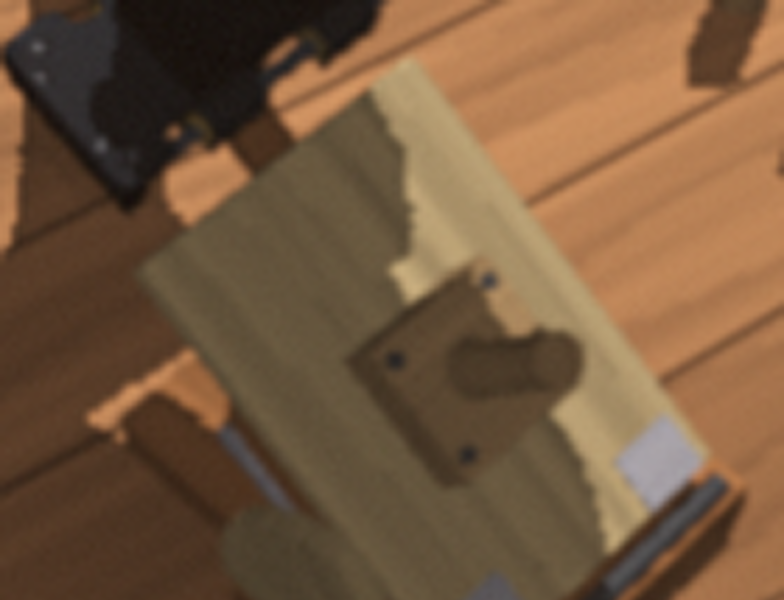

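View pics/wrist9.png

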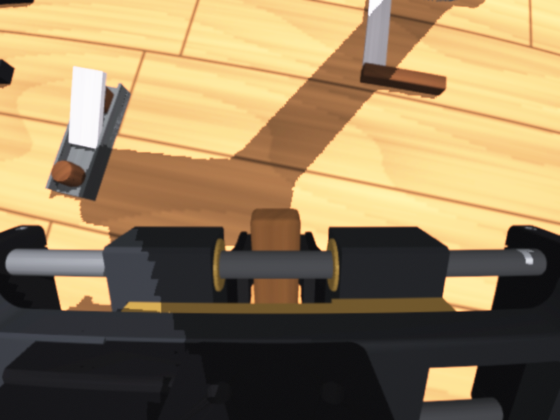

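```bash
python3 - <<'E'
from fit import *
p=cv2.imread('pics/scene9.png')
cv2.imwrite('pics/c10.png',cv2.resize(p[205:265,212:262],None,fx=12,fy=12,interpolation=2)[:720][:600] if 0 else cv2.resize(p[208:266,212:262],None,fx=10.3,fy=10.3,interpolation=2))
for f in (.54,.57,.60,.63):
    for pt in (f-.03,f,f+.03):
        x=[.7423,-.087,.2018,f,pt,0,0,0,0]
        a,b=[model(x,('scene',0,s,-.08,.009,1)) for s in (.235,.10)]
        d=model(x,('scene',0,.153,-.091,0,2));e=model(x,('scene',0,.11,-.091,0,2))
        t=(b-a)/np.linalg.norm(b-a);nrm=np.array([-t[1],t[0]])
        print(f,round(pt,2),a,'disc',d,'perp',(d-a)@nrm,'along',(d-a)@t,'dang',np.degrees(np.arctan2(*(e-d)[::-1])-np.arctan2(*t[::-1])))
E
```

```text
0.54 0.51 [218.1318 212.6401] disc [234.7914 243.3995] perp 6.100483078223767 along 34.445169090891184 dang -0.5944320218508885
0.54 0.54 [218.1318 212.6401] disc [235.2601 243.1324] perp 5.567387912238887 along 34.52768334004878 dang -0.11367675360126164
0.54 0.57 [218.1318 212.6401] disc [235.769  242.9081] perp 5.029450877905325 along 34.66887199154183 dang 0.37292232794651403
0.57 0.54 [218.8758 212.1719] disc [235.2601 243.1324] perp 6.135213979209884 along 34.486993347353 dang -0.622295916413109
0.57 0.57 [218.8758 212.1719] disc [235.769  242.9081] perp 5.596044813780962 along 34.623401189021614 dang -0.13569683486533332
0.57 0.6 [218.8758 212.1719] disc [236.3184 242.7276] perp 5.051947261465516 along 34.819094434529475 dang 0.35768667670471266
0.6 0.57 [219.6852 211.7698] disc [235.769  242.9081] perp 6.171282872376001 along 34.499299726113584 dang -0.6514157420087843
0.6 0.6 [219.6852 211.7698] disc [236.3184 242.7276] perp 5.625445950987624 along 34.690087692249605 dang -0.15803223043873824
0.6 0.63 [219.6852 211.7698] disc [236.908  242.5915] perp 5.0745922790516165 along 34.940726164941594 dang 0.3431251627475273
0.63 0.6 [220.5606 211.4354] disc [236.3184 242.7276] perp 6.208710457105367 along 34.481281643224364 dang -0.6818918037154355
0.63 0.63 [220.5606 211.4354] disc [236.908  242.5915] perp 5.655588235269856 along 34.72687321390729 dang -0.1807344105291699
0.63 0.66 [220.5606 211.4354] disc [237.5381 242.5006] perp 5.09735908272755 along 35.03283121787987 dang 0.32924308560860005
```

View pics/c10.png

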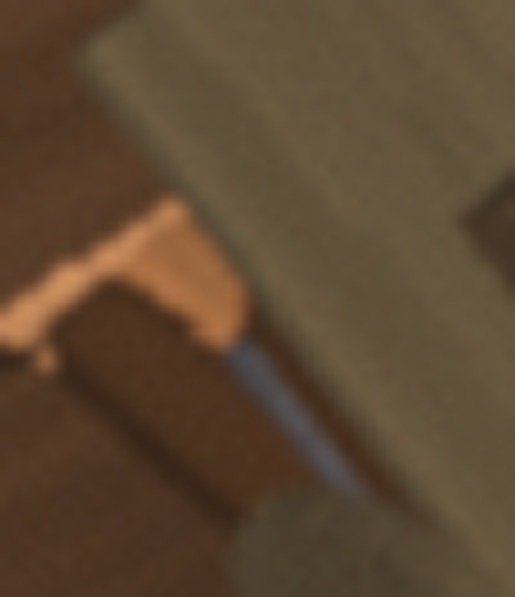

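```bash
python3 - <<'E'
from ang import *
# bar by depth in top0 / top4 and scene0
for n in('top',):
    D=np.load('pics/top0.npy');im=cv2.imread('pics/top0.png');h=cv2.cvtColor(im,cv2.COLOR_BGR2HSV)
    P=[]
    for v in range(142,190):
        for u in range(336,362):
            if h[v,u,1]<60 and D[v,u]>0 :
                o,d=ray('top',(u,v));q=o+d*D[v,u]-HINGE
                if abs(q@Y+.091)<.008 and 0<-q@X<.17: P.append((-(q@X),q@Y,q[2],u,v))
    P=np.array(P);print(P[::max(1,len(P)//25)])
    A=np.polyfit(P[:,0],P[:,2],1);print(len(P),A,np.arctan(A[0]))
D9=np.load('pics/scene9.npy');c=lambda a:[(195+x/5.6,165+y/5.6) for x,y in a]
print('plane9 near',planefit(D9,c([(160,270),(360,110),(395,230),(345,350),(440,500),(340,480)])))
print('plane7',planefit(np.load('pics/scene7.npy'),[(180+x/4,150+y/4) for x,y in [(165,262),(325,150),(385,240),(300,315),(375,410),(310,400)]]))
k=lambda a:[(205+(x-400)/3,185+y/4.48) for x,y in a]
print('plane0',planefit(np.load('pics/scene0.npy'),k([(445,210),(560,75),(590,130),(525,225),(550,290),(500,270)])))
print('leg top depth', )
E
```

```text
[[  0.0002  -0.0905   0.0095 341.     144.    ]
 [  0.0033  -0.0882   0.001  340.     146.    ]
 [  0.0098  -0.0879   0.0148 341.     147.    ]
 [  0.0134  -0.0897   0.0163 342.     148.    ]
 [  0.018   -0.0908   0.0221 343.     149.    ]
 [  0.0206  -0.089    0.011  342.     151.    ]
 [  0.0269  -0.0886   0.0247 343.     152.    ]
 [  0.0306  -0.089    0.0165 343.     154.    ]
 [  0.0365  -0.0919   0.0269 345.     155.    ]
 [  0.0344  -0.0944  -0.0068 344.     157.    ]
 [  0.0475  -0.0908   0.038  346.     158.    ]
 [  0.0426  -0.0961  -0.01   345.     160.    ]
 [  0.0569  -0.091    0.0423 347.     161.    ]
 [  0.0526  -0.0961  -0.0044 346.     163.    ]
 [  0.0669  -0.0904   0.0503 348.     164.    ]
 [  0.0726  -0.0889   0.0524 348.     166.    ]
 [  0.0772  -0.0926   0.0577 350.     167.    ]
 [  0.0827  -0.0913   0.0589 350.     169.    ]
 [  0.0882  -0.0899   0.0606 350.     171.    ]
 [  0.093   -0.0894   0.0579 350.     173.    ]
 [  0.0987  -0.0915   0.0704 352.     174.    ]
 [  0.1043  -0.0899   0.0733 352.     176.    ]
 [  0.1094  -0.089    0.0727 352.     178.    ]
 [  0.1143  -0.0917   0.0821 354.     179.    ]
 [  0.1201  -0.0929   0.0835 355.     181.    ]
 [  0.126   -0.0907   0.0891 355.     183.    ]
 [  0.1294  -0.0922   0.0916 356.     184.    ]
 [  0.1333  -0.0896   0.0872 355.     186.    ]]
110 [0.674  0.0008] 0.5930334273095503
plane9 near (np.float64(0.6021282920235068), np.float64(0.004357484619595097), 1539, np.float64(0.0008939072997482646))Traceback (most recent call last):
  File "<stdin>", line 15, in <module>
  File "ang.py", line 9, in planefit
    if D[v,u]>0: o,d=ray(n,(u,v));P.append(o+d*D[v,u])
                     ~~~^^^^^^^^^
  File "h.py", line 4, in ray
    m=ctrl.camera_model(n);K=np.array([[m['fx'],0,m['cx']],[0,m['fy'],m['cy']],[0,0,1]])
ValueError: time passes only in moves, steps and waits
```

```bash
python3 - <<'E'
from h import *
m=ctrl.camera_model('top')
E
python3 - <<'E'
from h import *
from scipy.optimize import least_squares
def cloud(n,D,mask):
    m=ctrl.camera_model(n);K=np.array([[m['fx'],0,m['cx']],[0,m['fy'],m['cy']],[0,0,1]])
    v,u=np.nonzero(mask&(D>0));pts=np.stack([u,v],1).astype(float)
    q=cv2.undistortPoints(pts[:,None],K,np.array(m['dist_coeffs']))[:,0]
    z=D[v,u];return np.stack([q[:,0]*z,-q[:,1]*z,-z],1)@m['attitude'].T+m['xyz']
D=np.load('pics/top0.npy');h=cv2.cvtColor(cv2.imread('pics/top0.png'),cv2.COLOR_BGR2HSV)
mk=np.zeros(D.shape,bool);mk[142:190,336:362]=h[142:190,336:362,1]<60
q=cloud('top',D,mk)-HINGE;a=-(q@X);k=(abs(q@Y+.091)<.005)&(a>.02)&(a<.142)&(q[:,2]>.4*a)
a=a[k];z=q[k,2];r=least_squares(lambda p:z-p[0]*a-p[1],[.65,0],loss='soft_l1',f_scale=.002)
print('bar',k.sum(),r.x,'ang',np.arctan(r.x[0]),'rms',np.sqrt(np.mean(r.fun**2)))
def plane(n,f,poly):
    D=np.load(f);m=np.zeros(D.shape,np.uint8);cv2.fillPoly(m,[np.round(poly).astype(np.int32)],1)
    P=cloud(n,D,m>0)-HINGE;u=-(P@X);w=P@Y
    r=least_squares(lambda p:P[:,2]-p[0]*u-p[1]*w-p[2],[.5,0,0],loss='soft_l1',f_scale=.002)
    print(f,len(P),r.x,'ang',np.arctan(r.x[0]),'expected c',.009/np.cos(np.arctan(r.x[0])))
plane('scene','pics/scene9.npy',np.array([(160,270),(360,110),(395,230),(345,350),(440,500),(340,480)])/5.6+[195,165])
plane('scene','pics/scene7.npy',np.array([(165,262),(325,150),(385,240),(300,315),(375,410),(310,400)])/4+[180,150])
plane('scene','pics/scene0.npy',(np.array([(445,210),(560,75),(590,130),(525,225),(550,290),(500,270)])-[400,0])/[3,4.48]+[205,185])
plane('top','pics/top0.npy',np.array([(110,420),(60,150),(120,130),(150,310),(270,300),(245,170),(270,130),(330,370)])/4+[270,130])
E
```

```text
bar 87 [0.6401 0.0054] ang 0.5694142451627654 rms 0.003764330467428151
pics/scene9.npy 1564 [ 0.6824 -0.0027  0.0145] ang 0.5988424343726317 expected c 0.010896033201625147
pics/scene7.npy 1686 [ 0.5878 -0.0046  0.0142] ang 0.5314260302603706 expected c 0.010439802336414904
pics/scene0.npy 1005 [-0.0081  0.0001  0.012 ] ang -0.008052005333605452 expected c 0.00900029176443638
pics/top0.npy 2417 [-0.0005 -0.0002  0.0099] ang -0.0004542065904387723 expected c 0.0090000009283664
```

The depth fits agree. The board now reads 0.60, and reads 0.00 in the flat reference. The pointer bar gives 0.57, and the disc gives 0.58–0.60. I'll set the board to 0.58 and verify.

```bash
python3 - <<'E'
from fit import *
off=-.0025*Y;f=.58
R=tilt(.2-f,1);ctrl.servo_line(tcp(hp(f)+off,R),.03,ori=R)
ctrl.sleep(.6)
s=ctrl.observe();print(s['clock'],s['width'],s['contact_force'],abs(s['dq']).max(),s['tool_pos']-tcp(hp(f)+off,R))
for n in('scene',):
    p,d=ctrl.camera(n);cv2.imwrite(f'pics/{n}11.png',p);np.save(f'pics/{n}11.npy',d)
x=[*HINGE[:2],YAW,f,.58,0,0,0,0]
top=model(x,('scene',0,.1147,0,.111,1));bot=model(x,('scene',0,.1147,0,.041,1));print('pred leg top/mouth',top,bot)
m=p.copy();big=cv2.resize(m[165:305,195:335],(600,600),interpolation=2)
for q in(top,bot,model(x,('scene',0,.153,-.091,0,2))): cv2.circle(big,tuple(int(v) for v in (q+.5-[195,165])*600/140),4,(0,0,255),1)
cv2.imwrite('pics/c11.png',big)
D=d;P=np.array([(160,270),(360,110),(395,230),(345,350),(440,500),(340,480)])/5.6+[195,165]
mk=np.zeros(D.shape,np.uint8);cv2.fillPoly(mk,[np.round(P).astype(np.int32)],1)
v,u=np.nonzero((mk>0)&(D>0));cm=ctrl.camera_model('scene');K=np.array([[cm['fx'],0,cm['cx']],[0,cm['fy'],cm['cy']],[0,0,1]])
def cl(u,v):
    q=cv2.undistortPoints(np.stack([u,v],1).astype(float)[:,None],K,np.array(cm['dist_coeffs']))[:,0];z=D[v,u]
    return np.stack([q[:,0]*z,-q[:,1]*z,-z],1)@cm['attitude'].T+cm['xyz']-HINGE
c=cl(u,v);r=least_squares(lambda p:c[:,2]-p[0]*-(c@X)-p[1]*(c@Y)-p[2],[.5,0,0],loss='soft_l1',f_scale=.002);a=np.arctan(r.x[0]);print('board',a)
# leg top: points highest above board plane near the predicted top
v,u=np.mgrid[int(top[1])-8:int(top[1])+9,int(top[0])-8:int(top[0])+9];c=cl(u.ravel(),v.ravel())
N=np.cos(a)*np.array([0,0,1])+np.sin(a)*X;L=-X*np.cos(a)+np.array([0,0,np.sin(a)])
h=c@N;k=h>.1;print('leg top height over hinge plane (exp .111)',np.sort(h)[-40::6],'along',np.mean(c[k]@L),'lat',np.mean(c[k]@Y),k.sum())
E
```

```text
23.4917 0.023306382987287287 [-2.8295 -1.0557  0.7778] 0.0024087907517090575 [-0.0001  0.0002 -0.0001]
pred leg top/mouth [291.0744 226.1139] [279.1036 230.1181]
board 0.5730493038637345
leg top height over hinge plane (exp .111) [0.1145 0.1147 0.1151 0.1155 0.1157 0.1159 0.117 ] along 0.10882890749182779 lat -0.0010914924608343684 110
```

View pics/c11.png

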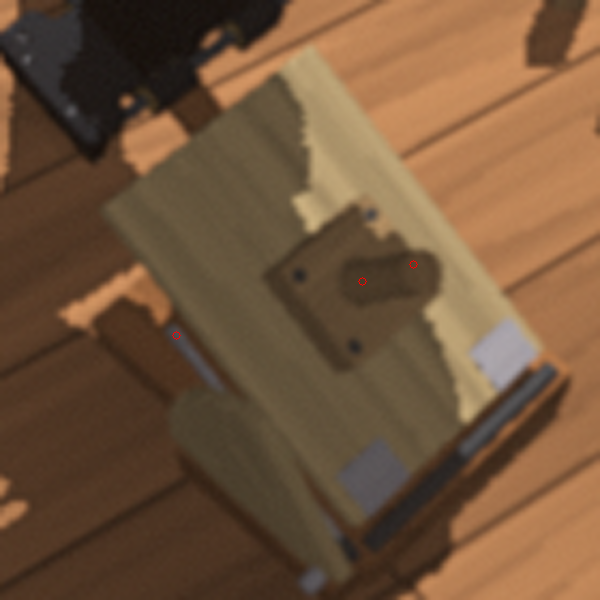

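The leg top measures 0.1155 m above the hinge plane. Subtracting the 3–4 mm bias the same depth image shows on the board gives about 0.112 m, against 0.111 m expected, so the leg is fully home. The board is at 0.573–0.58 and the arm is still, so I'm handing in.

```bash
python3 - <<'E'
from h import *
ctrl.job_done()
s=ctrl.observe();print(s['clock'],s['width'],s['contact_force'])
E
```

```text
the job is handed in; nothing more can be done
the job is handed in; nothing more can be done
```

I put the bare-wood slim leg fully home in the bore while the board lay flat and let go of it. I then swung the board up by its tongue and handed in at about 23.5 s, still gripping it with 40 N commanded. No verdict was reported.

**Board against pointer:** the board was at 0.573 rad by depth fit and 0.58 rad by arm position, with the arm essentially still. The pointer estimates disagreed somewhat:

| Method | Pointer angle (rad) |
|---|---|
| Combined fit of the pixel points | 0.56 |
| Slope of the pointer bar in the depth image | 0.57 |
| Disc seen from the two cameras | 0.58–0.61 |

I settled on 0.58 as the compromise, which leaves a gap of at most about 0.04 rad, inside the 0.06 limit. Earlier readings of the board's corners, taken with the arm at 0.54, came out about 0.035–0.05 rad lower than the depth fit and arm position. I trusted the depth fit because it read close to zero with the board flat.

**Leg:** it met the bore floor at exactly 26 mm with no resistance before that. In the final check its top was about 112 mm above the hinge plane, against 111 mm expected, after correcting for the depth camera's bias.

**Grip:** my first pinch was about 1 mm off-centre and pushed sideways with 16–17 N. I eased it over, and it was about 1 N at the end.

**Surroundings:** the pointer disc showed no visible shift in the scene images. I saw no bystander disturbed in the pictures, but I did not measure their positions.

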